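# Press the micropipette home in its cutout in the kit tray

## Robot

A 6-joint arm with a two-finger parallel gripper is mounted at the origin on a cart in front of the work surface, level with it; the furniture and walls round the work are solid. World frame = base frame: x ahead of the robot, y to its left, z up, the work surface at z = 0. Lengths are in mm, angles in rad, forces in N, time in s.
With the tool pointing down it reaches from about 350 to 875 mm from the base axis. Payload 4.2 kg.
Tool frame: the origin (TCP) lies midway between the tips of the shut fingers; the grasp point (between the pads) lies 19 mm behind it; z points along the fingers, y is the line along which they close (so a half turn about z gives the same grasp; the last joint's range is limited). The gripper opens to 87 mm and grips with 3 to 60 N. Pads are 19 mm wide; open, the fingers measure 117 mm over their backs; the gripper's body (75 mm by 190 mm) begins 51 mm behind the grasp point.
Start: joints at [1.417, 0.385, 0.008, 0, -1.194, -0.259], TCP at [250.701, 572.493, 222.55] pointing down, gripper open.
Joint ranges: [-3.14, 3.14], [-1.21, 2.06], [-1.07, 1.41], [-3.16, 2.05], [-2.99, -0.16], [-3.1, 3.1]. Speed limits (rad/s): [2.79, 2.79, 3.14, 3.14, 3.14, 3.14].

## Interface

Orientations are given as a unit quaternion [x, y, z, w].
In Python, from bench import get_obs, eyes, r gives the robot as it stands.
- The arm moves only by the shell command python3 -m inch 'ROWS' [FORCE]. ROWS is JSON, a list of rows, each a list of 3 entries, a list of its own where there are three numbers: the shift along the tool's x, y, z in cm, then the turn about the tool's z in degrees, then the opening, from 0 (shut) to 1 (fully open). A call has 1 to 5 rows; each row shifts and turns the commanded pose from where the row before left it, along the tool's axes as they then stand; what a row does not reach is not made up. A row lasts 1/12 s, in which the tool goes at most 41.7 mm and 7.16 degrees, less where a joint would pass 70% of its speed; a pose out of reach is approached as far as the arm can. A call is refused whole if a number of a shift passes 4.17 or a number of a turn 7.16, either way. A call with a gripper value outside its range is refused whole. The fingers move at their own pace and stop on an object; FORCE is the grip in N (left out, the last holds). Time passes only in rows, so rows that do not move let the fingers close. It gives the time, the measured TCP pose, the force and the opening at its end, in the units of the state.
- get_obs(): the state, without advancing time (a new reading comes with each control period).
- eyes.read_camera(name): name is "scene" or "top"; returns the picture (400x640x3 uint8, red, green, blue); there is no depth.
- eyes.camera_info(name): a dict with "mtx" (3x3 intrinsics, pixels), "dist_coeffs" ([k1, k2, p1, p2, k3] as OpenCV has them; the pictures are not rectified), "pose" (4x4, takes a point from camera to world coordinates). Camera axes: x right, y up, looking along -z (the intrinsics and any distortion apply to the point x, -y, -z); pixel columns grow to the right and rows downward; lengths in mm; the calibration is good to about 2 mm. A picture is of the moment at which its call begins. camera_info takes no time and is no camera call.
- r.job_done(): hands the job in, once; it reports no verdict.
The state is a dict: "t": time; "joint_pos": joint angles; "joint_velocities": joint speeds; "joint_torque": joint torques, N m; "tcp_pos": TCP position; "tool_rot": TCP orientation; "wrist_force": force on the tool from outside, world axes, zero at the start; "moment": the same for the moment, N m; "width": opening from 0.0 (shut) to 1.0 (fully open).
Only numpy, scipy, OpenCV 4.12 (cv2) and the standard library are available. Lean on these libraries where they do the work, as an engineer would, in place of code of your own. Each camera call takes 0.05 s, during which the arm holds its last target. There are 200 camera calls.

## Task

Put the micropipette back into the kit tray: turn it so that its thick handle and thin nose match the long cutout of its shape, press it down firmly against the bottom of the cutout, and let go of it lying flat there. Leave the bench timer sitting in its pocket of the tray.

Things in the scene. Friction and masses are not known exactly. Their poses are not given: they have to be found in the camera images.
- micropipette: Loose white micropipette lying on its side, 254 mm long, 0.09 kg. Origin under its middle on the surface; +y to the thin nose, -y to the plunger, z up. Centre line at x 3.5, z 14.5 mm. Round handle, 29 mm thick, from y -100 to -18 mm, then a taper to 5 mm at the nose (y 127). Finger hook at y -86, x -24 to 24, 6 mm high. Centre of mass at y -30: grip the handle across x at y -35 mm.
- pipette_nose (a point): End of the micropipette's thin nose, at x 3.5, y 127, z 14.5 mm in its frame. The micropipette's cutout in the tray is the long stepped one in the middle: 68 mm wide from y -139 to 20 mm of the tray, then 44 mm wide, and from y 75 to 139 mm a nose channel 28 mm wide (x -10.5 to 17.5), too narrow for the handle. Finger notches beside the handle: x -62 to 62, y -62 to -8 mm.
- kit_tray: Fixed tray 180 (x) by 310 (y), 24 mm high: rigid dark foam, cutouts 18 mm deep to a grey floor 5 mm up. Origin: centre of underside; z up. The micropipette is home with the tray's x, y and yaw (nose to the tray's +y), its origin 5 mm above the tray's; play 10 mm sideways, 12 mm endways. Not for it: timer pocket at x -52, y 75 and empty pen slot at x 45 to 65, y 0 to 145 mm.
- bench_timer: Loose white bench timer, 48 x 68 mm and 32 mm high, standing in the tray's rectangular pocket; origin at the centre of its underside, 5 mm above the worktop. It stays there.

How it is judged (in metres and radians):
On the way:
1. the micropipette lies in its cutout, nose to the nose end, and is pressed onto the tray with more than 3 N (x of micropipette in the frame of kit_tray between -0.016 and 0.016 m and y of micropipette in the frame of kit_tray between -0.018 and 0.018 m and z of micropipette in the frame of kit_tray between 0.001 and 0.01 m and x of pipette_nose in the frame of kit_tray between -0.014 and 0.021 m and y of pipette_nose in the frame of kit_tray above 0.105 m and angle between micropipette's own z axis and vertical below 0.12 rad and contact force between micropipette and kit_tray above 3 N), for 0.1 s.
At the end, for the whole second after the job is handed in: The micropipette lies released and at rest, flat (within 7 degrees), in its cutout: origin within 16 mm in x and 18 mm in y of the tray's and at most 10 mm above it, nose at the tray's +y end within 17.5 mm of its channel's middle; the timer has moved less than 20 mm (x of micropipette in the frame of kit_tray between -0.016 and 0.016 m and y of micropipette in the frame of kit_tray between -0.018 and 0.018 m and z of micropipette in the frame of kit_tray between 0.001 and 0.01 m and x of pipette_nose in the frame of kit_tray between -0.014 and 0.021 m and y of pipette_nose in the frame of kit_tray above 0.105 m and angle between micropipette's own z axis and vertical below 0.12 rad and linear speed of micropipette below 0.02 m/s and contact force between the fingers and micropipette below 0.05 N and distance of bench_timer from where it was at the start of the episode below 0.02 m); the robot touches nothing.
It fails at once if the bench timer is lifted or pushed out of its place by more than 20 mm (distance of bench_timer from where it was at the start of the episode above 0.02 m).
It also fails if it takes over 38 s, if anything falls off the work surface, if the arm or the gripper's body presses on something with over 40 N, if the wrist force passes 120 N, or if a joint passes its speed limit or range.

## Working session

There is one attempt and no reset: what is moved stays moved. The work goes in short steps, Python scripts to look and compute and a shell command to move; the robot and the scene stay as the last step left them, time stands still between calls to the robot, and variables do not carry over. Pictures are saved under pics/ and viewed, on a budget of 10 in all, crops included, one or two more only if the job needs it, and the job is handed in when it is done.

```bash
mkdir -p pics; ls; python3 - <<'E'
from bench import get_obs, eyes, r
import cv2
for n in ("top","scene"):
    im=eyes.read_camera(n); cv2.imwrite(f"pics/{n}0.png",im[:,:,::-1])
    i=eyes.camera_info(n); print(n,i)
o=get_obs(); print(o)
E
```

```text
pics
top {'mtx': array([[403.96374803,   0.        , 325.02850367],
       [  0.        , 403.96374803, 199.61857923],
       [  0.        ,   0.        ,   1.        ]]), 'dist_coeffs': array([-0.02504029,  0.        ,  0.        ,  0.        ,  0.        ]), 'pose': array([[ 6.16578960e-03,  9.98532758e-01, -5.37988320e-02,
         4.44985114e+02],
       [-9.99785333e-01,  7.21986782e-03,  1.94206544e-02,
         5.93358322e+01],
       [ 1.97805801e-02,  5.36675394e-02,  9.98362922e-01,
         1.14605050e+03],
       [ 0.00000000e+00,  0.00000000e+00,  0.00000000e+00,
         1.00000000e+00]])}
scene {'mtx': array([[375.42442136,   0.        , 313.30329587],
       [  0.        , 375.42442136, 194.8919003 ],
       [  0.        ,   0.        ,   1.        ]]), 'dist_coeffs': array([0.02805963, 0.        , 0.        , 0.        , 0.        ]), 'pose': array([[ 7.39494222e-01,  4.30428681e-01, -5.17570716e-01,
        -6.77427829e+00],
       [-6.72906481e-01,  4.51441803e-01, -5.86000996e-01,
        -5.07788262e+02],
       [-1.85785788e-02,  7.81621039e-01,  6.23476854e-01,
         6.48298804e+02],
       [ 0.00000000e+00,  0.00000000e+00,  0.00000000e+00,
         1.00000000e+00]])}
{'t': 0.1, 'joint_pos': array([ 1.41661811e+00,  3.85494669e-01,  6.75754966e-03, -4.13352945e-04,
       -1.19402614e+00, -2.58608459e-01]), 'joint_velocities': array([-0.00034705, -0.00052351,  0.00154971,  0.00320624, -0.00134744,
        0.00239792]), 'joint_torque': array([-2.25498707e-05, -3.91685128e+01,  1.87936002e+01,  4.23187584e+00,
        1.34770072e-02, -7.44263752e-05]), 'tcp_pos': array([250.49606805, 572.01006222, 221.56122189]), 'tool_rot': array([ 9.78760281e-01, -2.05005630e-01, -1.40514590e-04,  9.92151379e-04]), 'wrist_force': array([-0.29451876, -0.68457419, -0.31928992]), 'moment': array([-0.01919649, -0.0085585 , -0.00931343]), 'width': 0.9949037647139608}
```

View pics/top0.png

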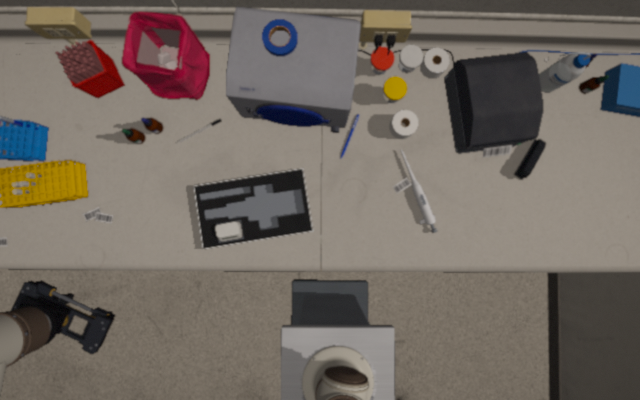

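View pics/scene0.png

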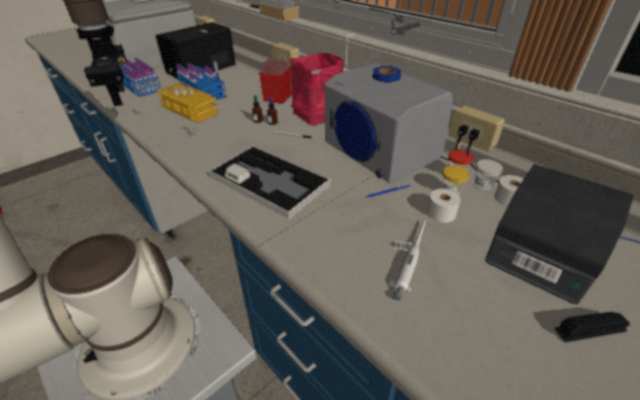

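The top view shows the tray at about (252,208) with its nose end to the left, and the timer at (229,231). The pipette is at about (417,190), nose up-left at (402,152). I'll enlarge that area.

```bash
python3 - <<'E'
import cv2
a=cv2.imread("pics/top0.png")
c=cv2.resize(a[160:255,185:320],None,fx=5.5,fy=5.5,interpolation=cv2.INTER_CUBIC)
cv2.imwrite("pics/tray.png",c)
c=cv2.resize(a[145:240,385:450],None,fx=6,fy=6,interpolation=cv2.INTER_CUBIC)
cv2.imwrite("pics/pip.png",c)
E
```

```text
(no output)
```

View pics/tray.png

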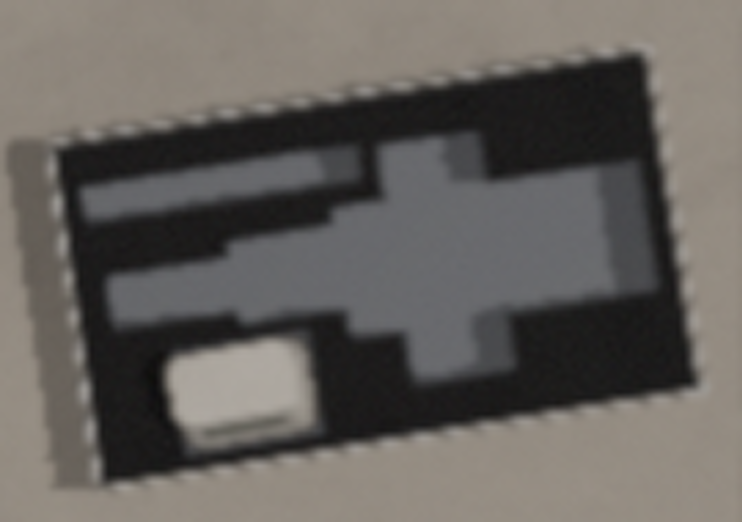

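View pics/pip.png

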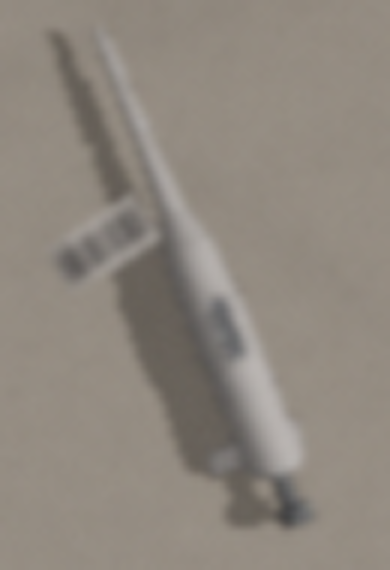

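The tray's top corners in the crop are at (55,148), (643,55), (697,383) and (103,482), with the nose channel to the left and the timer at lower left. The pipette's nose tip is at (103,32) and its plunger end is at (292,520).

```bash
cat > h.py <<'E'
import numpy as np, cv2
from scipy.spatial.transform import Rotation as R
from bench import get_obs, eyes
def pix2w(n,px,z):
    i=eyes.camera_info(n)
    u=cv2.undistortPoints(np.array(px,float).reshape(-1,1,2),i["mtx"],i["dist_coeffs"])[:,0]
    T=i["pose"]; d=np.c_[u[:,0],-u[:,1],-np.ones(len(u))]@T[:3,:3].T
    return T[:3,3]+d*((z-T[2,3])/d[:,2])[:,None]
def w2pix(n,P):
    i=eyes.camera_info(n); T=i["pose"]; c=(np.array(P,float).reshape(-1,3)-T[:3,3])@T[:3,:3]
    return cv2.projectPoints(c*[1,-1,-1],np.zeros(3),np.zeros(3),i["mtx"],i["dist_coeffs"])[0][:,0]
def crop(pts,f,ox,oy): return (np.array(pts,float)+.5)/f-.5+[ox,oy]
def go(target,yaw):
    """remaining shift in tool axes (cm) and turn (deg) to TCP target, pad-closing axis along world yaw (deg, mod 180)"""
    o=get_obs(); M=R.from_quat(o["tool_rot"]).as_matrix()
    y=np.degrees(np.arctan2(M[1,1],M[0,1])); t=-((yaw-y+90)%180-90)
    print("t",round(o["t"],2),"tcp",o["tcp_pos"].round(1),"toolZ",M[:,2].round(3),"yawY",round(y,1),"j6",o["joint_pos"][5].round(2),"w",round(o["width"],3),"F",o["wrist_force"].round(1))
    print("  shift cm",(M.T@(np.array(target)-o["tcp_pos"])/10).round(2),"turn",round(t,1))
E
python3 - <<'E'
from h import *
c=pix2w("top",crop([(55,148),(643,55),(697,383),(103,482)],5.5,185,160),24)
print(c.round(1)); 
print("len",[round(float(np.linalg.norm(c[i]-c[(i+1)%4])),1) for i in range(4)])
m=c.mean(0); v=(c[0]+c[3]-c[1]-c[2])[:2]; ty=np.degrees(np.arctan2(v[1],v[0]))-90
print("tray",m.round(1),"yaw",ty)
p=pix2w("top",crop([(103,32),(292,520)],6,385,145),14.5); d=(p[0]-p[1])[:2]; print(p.round(1),np.linalg.norm(d))
py=np.degrees(np.arctan2(d[1],d[0]))-90; d/=np.linalg.norm(d); x=np.array([d[1],-d[0]])
mid=(p[0]+p[1])[:2]/2; o=mid-3.5*x; print("pip origin",o,"yaw",py)
g=mid-35*d; print("grip",g)
go([*g,120],py)
E
```

```text
[[539.3 400.   24. ]
 [588.9 103.7  24. ]
 [423.   75.   24. ]
 [371.7 372.1  24. ]]
len [300.4, 168.3, 301.6, 170.0]
tray [480.7 237.7  24. ] yaw 9.657475216567832
[[ 648.8 -179.6   14.5]
 [ 419.  -267.8   14.5]] 246.16215388732036
pip origin [ 532.66976022 -220.47565018] yaw -69.00242523739917
grip [ 501.24806392 -236.28472989]
t 0.1 tcp [250.5 572.  221.6] toolZ [-0.001 -0.002 -1.   ] yawY -113.7 j6 -0.26 w 0.995 F [-0.3 -0.7 -0.3]
  shift cm [55.4  63.95 10.29] turn -44.7
```

```bash

python3 -m inch '[[[2.64,3.04,0],0,0.8],[[2.64,3.04,0],0,0.8],[[2.64,3.04,0],0,0.8],[[2.64,3.04,0],0,0.8],[[2.64,3.04,0],0,0.8]]' 20
python3 -m inch '[[[2.64,3.04,0],0,0.8],[[2.64,3.04,0],0,0.8],[[2.64,3.04,0],0,0.8],[[2.64,3.04,0],0,0.8],[[2.64,3.04,0],0,0.8]]'
python3 -m inch '[[[2.64,3.04,0],0,0.8],[[2.64,3.04,0],0,0.8],[[2.64,3.04,0],0,0.8],[[2.64,3.04,0],0,0.8],[[2.64,3.04,0],0,0.8]]'
python3 -m inch '[[[2.64,3.04,0],0,0.8],[[2.64,3.04,0],0,0.8],[[2.64,3.04,0],0,0.8],[[2.64,3.04,0],0,0.8],[[2.64,3.04,0],0,0.8]]'
python3 -m inch '[[[0,0,0],-7,0.8],[[0,0,0],-7,0.8],[[0,0,0],-7,0.8],[[0,0,0],-7,0.8],[[0,0,0],-7,0.8]]'
python3 -m inch '[[[0,0,0],-7,0.8],[[0,0,0],-2.7,0.8],[[0,0,3.5],0,0.8],[[0,0,3.5],0,0.8],[[0,0,0],0,0.8]]'
python3 - <<'E'
from h import *
go([501.2,-236.3,120],-69)
E
```

```text
t: 0.52
tcp_pos: [310.6, 378.2, 222.0]
tool_rot: [0.979, -0.205, -0.0, 0.001]
wrist_force: [0.1, -0.3, 0.0]
width: 0.806
t: 0.93
tcp_pos: [370.3, 186.1, 222.5]
tool_rot: [0.979, -0.205, -0.0, -0.0]
wrist_force: [1.0, 0.0, -0.4]
width: 0.797
t: 1.35
tcp_pos: [430.3, -6.1, 222.6]
tool_rot: [0.979, -0.205, 0.0, -0.0]
wrist_force: [-0.1, 0.4, -0.5]
width: 0.798
t: 1.77
tcp_pos: [490.3, -198.3, 222.2]
tool_rot: [0.979, -0.205, -0.0, -0.0]
wrist_force: [1.1, 1.4, -0.1]
width: 0.795
t: 2.18
tcp_pos: [490.0, -196.4, 221.9]
tool_rot: [0.995, 0.102, -0.001, -0.0]
wrist_force: [0.3, 0.2, -0.2]
width: 0.801
t: 2.6
tcp_pos: [485.2, -195.1, 146.1]
tool_rot: [0.983, 0.182, -0.007, -0.003]
wrist_force: [-2.3, 0.6, -0.4]
width: 0.796
t 2.6 tcp [ 485.2 -195.1  146.1] toolZ [-0.014  0.004 -1.   ] yawY -69.1 j6 2.01 w 0.796 F [-2.3  0.6 -0.4]
  shift cm [0.05 4.44 2.57] turn -0.1
```

```bash
python3 - <<'E'
from h import *
def ov(im,n,P,c,closed=True):
    q=(w2pix(n,P)+.5)*4-.5
    cv2.polylines(im,[np.round(q).astype(int)],closed,c,1,cv2.LINE_AA)
def pose(x,y,yaw,z=0):
    a=np.radians(yaw);Rm=np.array([[np.cos(a),-np.sin(a),0],[np.sin(a),np.cos(a),0],[0,0,1]])
    return lambda P:np.array(P,float)@Rm.T+[x,y,z]
T=pose(480.7,237.7,9.66); P=pose(532.7,-220.5,-69)
out=[]
for n,b1,b2 in (("top",(170,165,150,90),(360,140,50,90)),("scene",(190,130,150,90),(380,215,50,90))):
    a=cv2.imread(f"pics/{n}0.png"); a=cv2.resize(a,None,fx=4,fy=4,interpolation=cv2.INTER_CUBIC)
    ov(a,n,T([(90,155,24),(90,-155,24),(-90,-155,24),(-90,155,24)]),(0,255,0))
    ov(a,n,T([(-30.5,-139,24),(37.5,-139,24),(37.5,20,24),(25.5,20,24),(25.5,75,24),(17.5,75,24),(17.5,139,24),(-10.5,139,24),(-10.5,75,24),(-18.5,75,24),(-18.5,20,24),(-30.5,20,24)]),(0,255,255))
    ov(a,n,P([(3.5,127,14.5),(18,-18,14.5),(18,-100,14.5),(3.5,-127,14.5),(-11,-100,14.5),(-11,-18,14.5)]),(0,0,255))
    ov(a,n,P([(-24,-86,3),(24,-86,3)]),(255,0,255))
    out.append(np.hstack([a[b[1]*4:(b[1]+b[3])*4,b[0]*4:(b[0]+(b[2] if b is b1 else 50))*4] for b in (b1,(b2[0]+(25 if n=="top" else -5),b2[1],b2[2],b2[3]-2+2))]))
w=min(o.shape[1] for o in out); o=np.vstack([o[:,:w] for o in out])[:800]
o=cv2.resize(o,None,fx=600/o.shape[0],fy=600/o.shape[0]); print(o.shape); cv2.imwrite("pics/ov.png",o)
E
```

```text
(600, 667, 3)
```

View pics/ov.png

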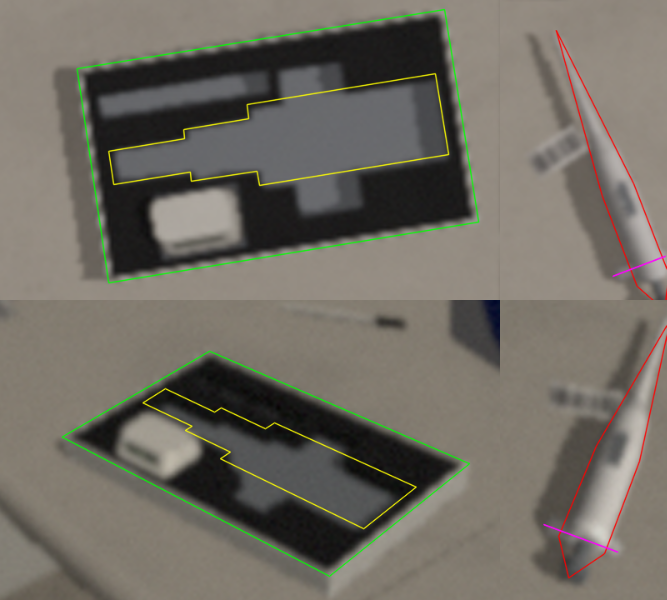

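The tray and pipette estimates overlay well in both cameras. I'll line up and go down.

```bash

python3 -m inch '[[[0,2.2,0],0,0.8],[[0,2.2,0],0,0.8],[[0,0,3],0,0.8],[[0,0,3],0,0.8],[[0,0,3],0,0.8]]'
python3 -m inch '[[[0,0,2],0,0.8],[[0,0,0],0,0.8]]'
python3 - <<'E'
from h import *
go([501.2,-236.3,3],-69)
E
```

```text
t: 3.02
tcp_pos: [507.4, -238.0, 63.4]
tool_rot: [0.983, 0.182, 0.001, 0.001]
wrist_force: [1.1, 1.1, -0.7]
width: 0.8
t: 3.18
tcp_pos: [503.6, -236.9, 39.4]
tool_rot: [0.983, 0.182, -0.004, -0.002]
wrist_force: [-0.4, -0.6, -0.3]
width: 0.801
t 3.18 tcp [ 503.6 -236.9   39.4] toolZ [-0.008  0.002 -1.   ] yawY -69.0 j6 2.09 w 0.801 F [-0.4 -0.6 -0.3]
  shift cm [-0.18 -0.13  3.64] turn 0.0
```

```bash

python3 -m inch '[[[0,0,1.5],0,0.8],[[0,0,1.2],0,0.8],[[0,0,0.7],0,0.8],[[0,0,0],0,0.8]]'
python3 - <<'E'
from h import *
go([501.2,-236.3,3],-69)
E
```

```text
t: 3.52
tcp_pos: [506.5, -237.4, 8.9]
tool_rot: [0.983, 0.183, -0.0, -0.0]
wrist_force: [-0.1, -0.6, -0.2]
width: 0.801
t 3.52 tcp [ 506.5 -237.4    8.9] toolZ [-0.001 -0.    -1.   ] yawY -68.9 j6 2.09 w 0.801 F [-0.1 -0.6 -0.2]
  shift cm [-0.45 -0.29  0.59] turn 0.1
```

```bash

python3 -m inch '[[[-0.4,-0.3,0.5],0,0.8],[[0,0,0],0,0.3],[[0,0,0],0,0.2],[[0,0,0],0,0.2],[[0,0,0],0,0.2]]' 25
python3 -m inch '[[[0,0,0],0,0.1],[[0,0,0],0,0.1],[[0,0,0],0,0.1],[[0,0,0],0,0.1]]' 25
python3 - <<'E'
from h import *
go([501.2,-236.3,3],-69)
im=eyes.read_camera("scene"); cv2.imwrite("pics/s1.png",cv2.resize(im[150:330,300:480,::-1],None,fx=3.3,fy=3.3,interpolation=cv2.INTER_CUBIC))
E
```

```text
t: 3.93
tcp_pos: [501.9, -236.0, 4.2]
tool_rot: [0.983, 0.183, 0.001, 0.0]
wrist_force: [0.4, -0.4, 0.6]
width: 0.586
t: 4.27
tcp_pos: [501.6, -236.0, 3.6]
tool_rot: [0.983, 0.183, 0.0, 0.0]
wrist_force: [-0.1, 0.5, 0.6]
width: 0.318
t 4.27 tcp [ 501.6 -236.     3.6] toolZ [ 0. -0. -1.] yawY -68.9 j6 2.09 w 0.318 F [-0.1  0.5  0.6]
  shift cm [-0.04  0.01  0.06] turn 0.1
```

View pics/s1.png

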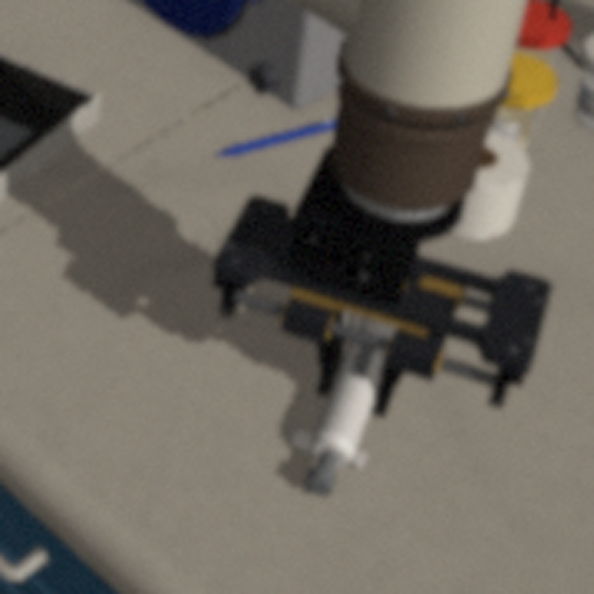

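The handle sits between the pads, plunger and hook towards the camera. I'll lift it.

```bash

python3 -m inch '[[[0,0,0],0,0.05],[[0,0,0],0,0.05],[[0,0,-1],0,0.05],[[0,0,-1.5],0,0.05],[[0,0,-2],0,0.05]]' 30
python3 -m inch '[[[0,0,-3],0,0.05],[[0,0,-3],0,0.05],[[0,0,-2],0,0.05],[[0,0,0],0,0.05]]'
python3 - <<'E'
from h import *
a=np.radians(9.66)
# grip at pipette (3.5,-35) -> tray frame
g=np.array([480.7,237.7])+[3.5*np.cos(a)+35*np.sin(a),3.5*np.sin(a)-35*np.cos(a)]; print(g)
go([*g,128],9.66)
E
```

```text
t: 4.73
tcp_pos: [500.0, -235.6, 48.1]
tool_rot: [0.983, 0.182, -0.002, -0.001]
wrist_force: [1.1, -0.6, -2.2]
width: 0.312
t: 5.07
tcp_pos: [504.3, -236.8, 134.2]
tool_rot: [0.983, 0.183, 0.005, 0.002]
wrist_force: [0.4, 0.1, -1.1]
width: 0.318
[490.02341457 203.78357417]
t 5.07 tcp [ 504.3 -236.8  134.2] toolZ [ 0.01  -0.003 -1.   ] yawY -68.9 j6 2.09 w 0.318 F [ 0.4  0.1 -1.1]
  shift cm [ 14.52 -41.62   0.48] turn -78.6
```

```bash

python3 -m inch '[[[0,0,0],-3,0.05],[[0,0,0],-6,0.05],[[0,0,0],-7,0.05],[[0,0,0],-7,0.05],[[0,0,0],-7,0.05]]'
python3 -m inch '[[[0,0,0],-7,0.05],[[0,0,0],-7,0.05],[[0,0,0],-7,0.05],[[0,0,0],-7,0.05],[[0,0,0],-7,0.05]]'
python3 -m inch '[[[0,0,0],-7,0.05],[[0,0,0],-5,0.05],[[0,0,0],-1.6,0.05],[[0,0,0],0,0.05]]'
python3 - <<'E'
from h import *
go([490,203.8,128],9.66)
E
```

```text
t: 5.48
tcp_pos: [500.5, -235.6, 127.8]
tool_rot: [0.901, 0.433, -0.001, -0.001]
wrist_force: [0.3, 0.5, -1.0]
width: 0.317
t: 5.9
tcp_pos: [502.8, -218.6, 126.7]
tool_rot: [0.743, 0.669, -0.014, 0.015]
wrist_force: [0.3, 0.0, -1.2]
width: 0.311
t: 6.23
tcp_pos: [499.3, -180.6, 118.6]
tool_rot: [0.673, 0.738, -0.042, 0.04]
wrist_force: [-0.4, -1.5, -1.3]
width: 0.317
t 6.23 tcp [ 499.3 -180.6  118.6] toolZ [ 0.002 -0.116 -0.993] yawY 5.2 j6 3.1 w 0.317 F [-0.4 -1.5 -1.3]
  shift cm [38.    2.57 -5.39] turn -4.4
```

Joint 6 reached its limit. Moving towards +y increases j1 and relieves it.

```bash

python3 -m inch '[[[2.5,0,0],0,0.05],[[3,0,0],0,0.05],[[3,0,0],0,0.05],[[3,0,0],0,0.05],[[0,0,0],0,0.05]]'
python3 - <<'E'
from h import *
go([490,203.8,128],9.66); print(get_obs()["joint_pos"].round(2))
E
```

```text
t: 6.65
tcp_pos: [490.4, -65.4, 105.8]
tool_rot: [0.673, 0.737, -0.041, 0.041]
wrist_force: [-0.2, -0.1, -1.1]
width: 0.315
t 6.65 tcp [490.4 -65.4 105.8] toolZ [ 0.005 -0.115 -0.993] yawY 5.2 j6 2.85 w 0.315 F [-0.2 -0.1 -1.1]
  shift cm [26.38  2.4  -5.31] turn -4.4
[ 0.27  0.28 -0.54  0.16 -0.78  2.85]
```

```bash

python3 -m inch '[[[2.5,0.3,-0.7],0,0.05],[[3.3,0.3,-0.7],0,0.05],[[3.3,0.3,-0.7],0,0.05],[[3.3,0.3,-0.7],0,0.05],[[3.3,0.3,-0.7],0,0.05]]'
python3 -m inch '[[[3.3,0.3,-0.7],0,0.05],[[3.3,0.3,-0.6],0,0.05],[[2.5,0.2,-0.4],-2,0.05],[[0.5,0,0],-2.4,0.05],[[0,0,0],0,0.05]]'
cat >> h.py <<'E'
TR=(480.7,237.7,9.66)
def state(off=11,ahead=162):
    o=get_obs(); M=R.from_quat(o["tool_rot"]).as_matrix(); T=R.from_euler("z",TR[2],degrees=True).as_matrix()
    G=o["tcp_pos"]-off*M[:,2]; N=G+ahead*M[:,0]; f=lambda p:(T.T@(p-[TR[0],TR[1],0])).round(1)
    print("in tray: tcp",f(o["tcp_pos"]),"grip",f(G),"nose",f(N),"toolaxes x",(T.T@M[:,0]).round(3),"z",(T.T@M[:,2]).round(3),"w",round(o["width"],3),"F",o["wrist_force"].round(1),"t",o["t"])
    return G,N
E
python3 - <<'E'
from h import *
go([490,203.8,110],9.66); print(get_obs()["joint_pos"].round(2))
G,N=state()
for n,b in (("top",(170,130,160,130)),("scene",(170,80,200,150))):
    im=eyes.read_camera(n)[:,:,::-1]; a=cv2.resize(im,None,fx=4,fy=4,interpolation=cv2.INTER_CUBIC)
    for p in (G,N): cv2.circle(a,tuple(((w2pix(n,p)[0]+.5)*4-.5).astype(int)),5,(0,0,255),1)
    cv2.imwrite(f"pics/{n}2.png",a[b[1]*4:(b[1]+b[3])*4,b[0]*4:(b[0]+b[2])*4])
A=cv2.imread("pics/top2.png");B=cv2.imread("pics/scene2.png")
h=450;A=cv2.resize(A,None,fx=h/A.shape[0],fy=h/A.shape[0]);B=cv2.resize(B,None,fx=h/B.shape[0],fy=h/B.shape[0])
o=np.hstack([A,B]);o=cv2.resize(o,None,fx=min(1,800/o.shape[1]),fy=min(1,800/o.shape[1]));cv2.imwrite("pics/c2.png",o)
E
```

```text
t: 7.07
tcp_pos: [491.3, 93.5, 122.9]
tool_rot: [0.675, 0.736, -0.041, 0.041]
wrist_force: [0.4, 0.0, -1.1]
width: 0.317
t: 7.48
tcp_pos: [490.9, 191.7, 128.2]
tool_rot: [0.644, 0.762, -0.043, 0.039]
wrist_force: [-0.0, 0.5, -0.6]
width: 0.311
t 7.48 tcp [490.9 191.7 128.2] toolZ [ 0.005 -0.115 -0.993] yawY 9.5 j6 2.51 w 0.311 F [-0.   0.5 -0.6]
  shift cm [1.41 0.14 1.66] turn -0.1
[ 0.73  0.33 -0.38  0.11 -0.94  2.51]
in tray: tcp [  2.3 -47.1 128.2] grip [  2.5 -45.8 139.1] nose [  2.5 115.1 120.6] toolaxes x [ 0.     0.993 -0.114] z [-0.015 -0.114 -0.993] w 0.311 F [-0.   0.5 -0.6] t 7.4833
```

View pics/c2.png

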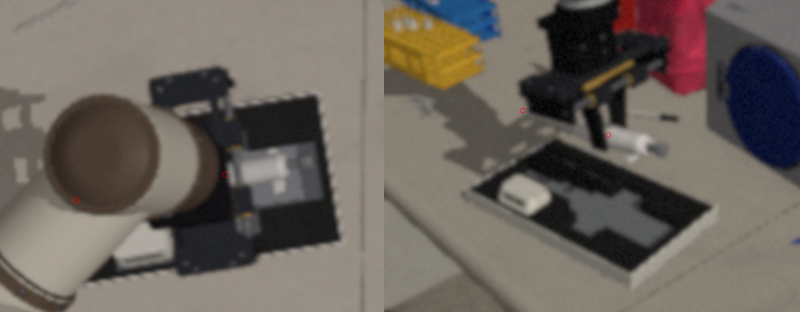

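The gripper is over the tray, nose towards the nose end. The predicted grip and nose points (red) match in both views, and the pipette is pitched nose-down 6.6°. I'll lower to just above the tray and check the nose.

```bash

python3 -m inch '[[[0.5,0.05,2],0,0.05],[[0.5,0.05,2.1],0,0.05],[[0.5,0.05,2.1],0,0.05],[[0.5,0.05,2.1],0,0.05],[[0,0,0],0,0.05]]'
python3 -m inch '[[[0,0,0],0,0.05],[[0,0,0],0,0.05]]'
python3 - <<'E'
from h import *
G,N=state()
n="scene";im=eyes.read_camera(n)[:,:,::-1]; a=cv2.resize(im,None,fx=5,fy=5,interpolation=cv2.INTER_CUBIC)
for p in (G,N): cv2.circle(a,tuple(((w2pix(n,p)[0]+.5)*5-.5).astype(int)),6,(0,0,255),1)
cv2.imwrite("pics/c3.png",a[130*5:230*5,200*5:350*5])
E
```

```text
t: 8.0
tcp_pos: [486.9, 197.4, 39.9]
tool_rot: [0.646, 0.761, -0.047, 0.038]
wrist_force: [0.0, -0.8, -1.1]
width: 0.314
t: 8.17
tcp_pos: [490.0, 200.2, 44.5]
tool_rot: [0.645, 0.762, -0.042, 0.04]
wrist_force: [0.2, 0.1, -1.9]
width: 0.316
in tray: tcp [  2.9 -38.5  44.5] grip [  3.1 -37.3  55.4] nose [  3.5 123.7  36.8] toolaxes x [ 0.003  0.993 -0.115] z [-0.014 -0.115 -0.993] w 0.316 F [ 0.2  0.1 -1.9] t 8.1667
```

View pics/c3.png

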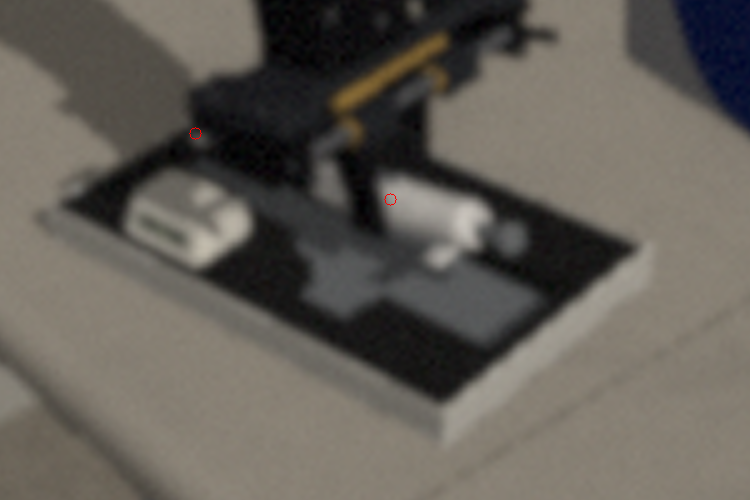

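The nose is hidden behind the gripper, near its predicted spot (195,133). The plunger end is at about (527,240) in the crop, so I'll compare that with its prediction.

```bash
python3 - <<'E'
from h import *
for s in (-82,-87,-92,-97): 
    print(s,((w2pix("scene",state.__call__(11,s)[1])[0]+.5)*5-.5-[1000,650]).round(0))
E
```

```text
in tray: tcp [  3.1 -38.2  44.9] grip [  3.3 -36.9  55.8] nose [   3.1 -118.4   65.2] toolaxes x [ 0.002  0.993 -0.114] z [-0.013 -0.114 -0.993] w 0.313 F [-0.1 -0.4 -0.7] t 8.2167
-82 [502. 236.]
in tray: tcp [  3.1 -38.2  44.9] grip [  3.3 -36.9  55.8] nose [   3.1 -123.3   65.7] toolaxes x [ 0.002  0.993 -0.114] z [-0.013 -0.114 -0.993] w 0.313 F [-0.1 -0.4 -0.7] t 8.2167
-87 [509. 238.]
in tray: tcp [  3.1 -38.2  44.9] grip [  3.3 -36.9  55.8] nose [   3.1 -128.3   66.3] toolaxes x [ 0.002  0.993 -0.114] z [-0.013 -0.114 -0.993] w 0.313 F [-0.1 -0.4 -0.7] t 8.2167
-92 [517. 241.]
in tray: tcp [  3.1 -38.2  44.9] grip [  3.3 -36.9  55.8] nose [   3.  -133.3   66.9] toolaxes x [ 0.002  0.993 -0.114] z [-0.013 -0.114 -0.993] w 0.313 F [-0.1 -0.4 -0.7] t 8.2167
-97 [524. 243.]
```

```bash

python3 -m inch '[[[0.4,0,0.8],0,0.05],[[0.2,0,0.8],0,0.05],[[0.2,0,0.7],0,0.05],[[0,0,0.2],0,0.05],[[0,0,0],0,0.05]]'
python3 -m inch '[[[0,0,0],0,0.05],[[0,0,0],0,0.05]]'
python3 -c "
from h import *
state(11,158)"
```

```text
t: 8.63
tcp_pos: [487.3, 205.2, 16.7]
tool_rot: [0.645, 0.762, -0.044, 0.039]
wrist_force: [-0.3, 0.3, -1.0]
width: 0.314
t: 8.8
tcp_pos: [488.1, 205.7, 17.8]
tool_rot: [0.645, 0.762, -0.043, 0.039]
wrist_force: [0.1, -0.8, -1.8]
width: 0.316
in tray: tcp [  1.9 -32.8  17.8] grip [  2.  -31.5  28.7] nose [  2.2 125.5  10.5] toolaxes x [ 0.001  0.993 -0.115] z [-0.015 -0.115 -0.993] w 0.316 F [ 0.1 -0.8 -1.8] t 8.8
```

```bash

python3 -m inch '[[[0,0.1,0],0,0.05],[[0,0,0],0,0.05],[[0,0,0.3],0,0.05],[[0,0,0],0,0.05]]' 8
python3 -m inch '[[[0,0,0.2],0,0.05],[[0.1,0,0.2],0,0.05],[[0,0,0],0,0.05]]'
python3 -m inch '[[[0,0,0.2],0,0.05],[[0,0,0],0,0.05]]'
python3 -c "
from h import *
state(11,158)"
```

```text
t: 9.13
tcp_pos: [488.8, 205.3, 14.4]
tool_rot: [0.645, 0.762, -0.043, 0.039]
wrist_force: [-0.3, 0.4, -0.8]
width: 0.32
t: 9.38
tcp_pos: [488.6, 205.8, 10.2]
tool_rot: [0.645, 0.762, -0.043, 0.039]
wrist_force: [0.4, 0.5, -0.7]
width: 0.32
t: 9.55
tcp_pos: [488.8, 205.3, 8.8]
tool_rot: [0.645, 0.762, -0.043, 0.04]
wrist_force: [-0.7, -0.9, 2.8]
width: 0.319
in tray: tcp [  2.6 -33.3   8.8] grip [  2.8 -32.   19.7] nose [  2.9 124.9   1.4] toolaxes x [ 0.001  0.993 -0.116] z [-0.015 -0.116 -0.993] w 0.319 F [-0.7 -0.9  2.8] t 9.55
```

```bash

python3 -m inch '[[[0,0,0.15],0,0.05],[[0,0,0],0,0.05],[[0,0,0],0,0.05],[[0,0,0],0,0.05]]' 12
python3 -m inch '[[[0,0,0.1],0,0.05],[[0,0,0],0,0.05],[[0,0,0],0,0.05],[[0,0,0],0,0.05]]'
python3 -c "
from h import *
state(11,158)"
```

```text
t: 9.88
tcp_pos: [488.9, 205.1, 8.2]
tool_rot: [0.645, 0.762, -0.043, 0.04]
wrist_force: [-1.9, -2.8, 7.2]
width: 0.315
t: 10.22
tcp_pos: [489.1, 205.1, 8.0]
tool_rot: [0.644, 0.762, -0.043, 0.04]
wrist_force: [-2.5, -3.8, 12.8]
width: 0.319
in tray: tcp [  2.8 -33.6   8. ] grip [  2.9 -32.3  18.9] nose [  3.  124.6   0.5] toolaxes x [ 0.     0.993 -0.116] z [-0.014 -0.116 -0.993] w 0.319 F [-2.5 -3.8 12.8] t 10.2167
```

Pressed with about 13 N. I'll release, back off and look.

```bash

python3 -m inch '[[[0,0,0],0,0.55],[[0,0,0],0,0.55],[[0,0,0],0,0.55],[[0,0,0],0,0.55],[[0,0,0],0,0.55]]'
python3 -m inch '[[[-0.1,0,-1],0,0.55],[[-0.2,0,-2],0,0.55],[[-0.3,0,-3],0,0.55],[[-0.4,0,-3.5],0,0.55],[[0,0,0],0,0.55]]'
python3 - <<'E'
from h import *
state()
n="scene";im=eyes.read_camera(n)[:,:,::-1]; a=cv2.resize(im,None,fx=5,fy=5,interpolation=cv2.INTER_CUBIC)
T=R.from_euler("z",TR[2],degrees=True).as_matrix()
for p in ((3.5,127,19.5),(3.5,-127,19.5),(3.5,-100,34)): cv2.circle(a,tuple(((w2pix(n,T@np.array(p)+[TR[0],TR[1],0])[0]+.5)*5-.5).astype(int)),6,(0,0,255),1)
cv2.imwrite("pics/c4.png",a[130*5:230*5,200*5:350*5])
E
```

```text
t: 10.63
tcp_pos: [487.3, 204.6, 6.5]
tool_rot: [0.645, 0.762, -0.045, 0.039]
wrist_force: [-8.0, -0.4, 10.3]
width: 0.535
t: 11.05
tcp_pos: [494.3, 209.8, 108.3]
tool_rot: [0.644, 0.763, -0.036, 0.041]
wrist_force: [0.7, 1.1, 0.3]
width: 0.548
in tray: tcp [  8.7 -29.8 108.3] grip [  8.7 -28.6 119.3] nose [  8.8 132.5 101.6] toolaxes x [ 0.     0.994 -0.109] z [-0.002 -0.109 -0.994] w 0.548 F [0.7 1.1 0.3] t 11.05
```

View pics/c4.png

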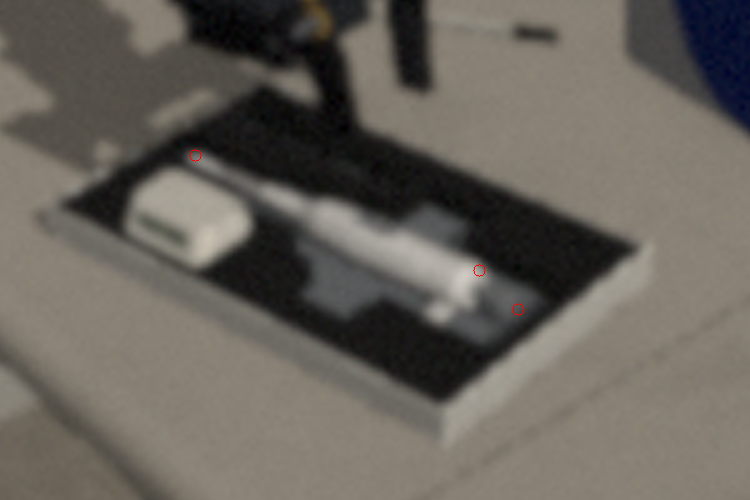

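The pipette lies in its cutout, nose at (192,157) and handle end near (472,285), shifted slightly towards the nose end. The timer is in place. I'll move clear and measure from the top.

```bash

python3 -m inch '[[[-4,0,-0.8],0,0.55],[[-4,0,-0.8],0,0.55],[[-4,0,-0.8],0,0.55],[[-4,0,-0.8],0,0.55],[[-4,0,-0.8],0,0.2]]'
python3 -m inch '[[[-4,0,0],0,0.1],[[-3,0,0],0,0],[[0,0,0],0,0]]'
python3 - <<'E'
from h import *
T=R.from_euler("z",TR[2],degrees=True).as_matrix()
out=[]
for n,b in (("top",(185,165,125,85)),("scene",(200,135,140,85))):
    a=cv2.resize(eyes.read_camera(n)[:,:,::-1],None,fx=6,fy=6,interpolation=cv2.INTER_CUBIC)
    cv2.imwrite(f"pics/{n}5raw.png",a)
    for dy,c in ((0,(0,0,255)),(8,(0,255,0))):
      for p in ((3.5,127,19.5),(3.5,-127,19.5),(-24,-86,8),(24,-86,8),(18,-100,19.5),(-11,-100,19.5)):
        cv2.circle(a,tuple(((w2pix(n,T@np.array([p[0],p[1]+dy,p[2]])+[TR[0],TR[1],0])[0]+.5)*6-.5).astype(int)),4,c,1)
    out.append(cv2.resize(a[b[1]*6:(b[1]+b[3])*6,b[0]*6:(b[0]+b[2])*6],(700 if n=="top" else 700, 300 if False else int(700*b[3]/b[2]))))
o=np.vstack(out);o=cv2.resize(o,None,fx=.665,fy=.665,interpolation=cv2.INTER_AREA) if o.shape[0]>600 else o
print(o.shape);cv2.imwrite("pics/c5.png",o); state()
E
```

```text
t: 11.52
tcp_pos: [522.6, 13.7, 164.1]
tool_rot: [0.644, 0.762, -0.043, 0.039]
wrist_force: [0.3, 0.3, -1.1]
width: 0.523
t: 11.77
tcp_pos: [534.6, -57.3, 172.3]
tool_rot: [0.647, 0.76, -0.043, 0.039]
wrist_force: [-0.4, 1.0, -0.4]
width: 0.331
(599, 466, 3)
in tray: tcp [   3.7 -296.9  171.6] grip [   3.9 -295.6  182.5] nose [   4.5 -134.7  163.9] toolaxes x [ 0.004  0.993 -0.115] z [-0.016 -0.115 -0.993] w 0.241 F [ 0.5  1.1 -0. ] t 11.8667
```

View pics/c5.png

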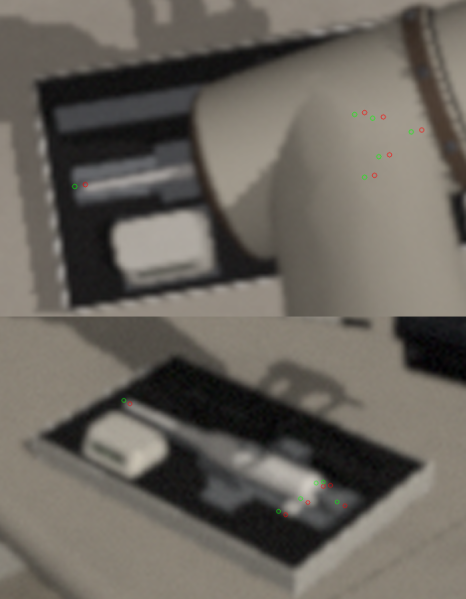

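The nose is centred in its channel at about (80,189) in the top half. The pipette is about 5–8 mm towards the nose end, within tolerance and flat, and the timer is unmoved. Part of the earlier force may have been the fingers on the tray floor, so I'll press once more from above with shut fingers.

```bash

python3 -m inch '[[[3,0,-0.4],0,0],[[3.6,0,-0.42],0,0],[[3.6,0,-0.42],0,0],[[3.6,0,-0.42],0,0],[[3.6,0,-0.42],0,0]]'
python3 -m inch '[[[3.6,0,-0.42],0,0],[[3.6,0,-0.42],0,0],[[1,0,0],0,0],[[0,0,0],0,0],[[0,0,0],0,0]]'
python3 -c "
from h import *
state()"
```

```text
t: 12.28
tcp_pos: [504.4, 122.2, 172.4]
tool_rot: [0.644, 0.763, -0.043, 0.039]
wrist_force: [1.1, 0.8, 1.2]
width: 0.008
t: 12.7
tcp_pos: [491.1, 201.8, 171.1]
tool_rot: [0.644, 0.763, -0.044, 0.039]
wrist_force: [-0.7, 0.1, -0.8]
width: 0.005
in tray: tcp [  4.2 -37.1 171.1] grip [  4.4 -35.8 182.1] nose [  4.2 125.1 163.3] toolaxes x [-0.002  0.993 -0.116] z [-0.016 -0.116 -0.993] w 0.005 F [-0.7  0.1 -0.8] t 12.7
```

```bash

python3 -m inch '[[[0.3,0,3],0,0],[[0.3,0.1,3],0,0],[[0.3,0,3],0,0],[[0.2,0,2.5],0,0],[[0,0,0],0,0]]'
python3 -m inch '[[[0,0,0.7],0,0],[[0,0,0],0,0],[[0,0,0],0,0]]'
python3 -c "
from h import *
state()"
```

```text
t: 13.12
tcp_pos: [488.3, 194.5, 51.8]
tool_rot: [0.645, 0.761, -0.049, 0.038]
wrist_force: [-1.3, -1.6, -1.4]
width: 0.007
t: 13.37
tcp_pos: [492.6, 197.9, 50.8]
tool_rot: [0.645, 0.762, -0.042, 0.04]
wrist_force: [-1.1, -0.7, 0.7]
width: 0.006
in tray: tcp [  5.1 -41.2  50.8] grip [  5.2 -40.   61.7] nose [  5.5 121.   43.2] toolaxes x [ 0.002  0.993 -0.114] z [-0.013 -0.114 -0.993] w 0.006 F [-1.1 -0.7  0.7] t 13.3667
```

```bash

python3 -m inch '[[[0.1,-0.1,0.7],0,0],[[0,0,0.4],0,0],[[0,0,0.2],0,0],[[0,0,0],0,0]]'
python3 -m inch '[[[0,0,0.2],0,0],[[0,0,0],0,0],[[0,0,0],0,0]]'
python3 -c "
from h import *
state()"
```

```text
t: 13.7
tcp_pos: [490.4, 196.8, 36.3]
tool_rot: [0.645, 0.762, -0.043, 0.039]
wrist_force: [-0.4, 0.0, -0.8]
width: 0.009
t: 13.95
tcp_pos: [490.9, 197.0, 34.7]
tool_rot: [0.645, 0.762, -0.043, 0.039]
wrist_force: [-0.3, 0.8, -0.1]
width: 0.006
in tray: tcp [  3.2 -41.8  34.7] grip [  3.4 -40.6  45.6] nose [  3.5 120.4  27. ] toolaxes x [ 0.001  0.993 -0.115] z [-0.015 -0.115 -0.993] w 0.006 F [-0.3  0.8 -0.1] t 13.95
```

```bash

python3 -m inch '[[[0,0,0.15],0,0],[[0,0,0],0,0],[[0,0,0],0,0]]'
python3 -m inch '[[[0,0,0.1],0,0],[[0,0,0],0,0],[[0,0,0],0,0]]'
python3 -m inch '[[[0,0,0.1],0,0],[[0,0,0],0,0],[[0,0,0],0,0]]'
python3 -c "
from h import *
state()"
```

```text
t: 14.2
tcp_pos: [491.6, 197.2, 34.2]
tool_rot: [0.644, 0.762, -0.042, 0.04]
wrist_force: [-0.2, -0.2, 6.1]
width: 0.005
t: 14.45
tcp_pos: [492.1, 197.4, 34.1]
tool_rot: [0.644, 0.763, -0.041, 0.04]
wrist_force: [-0.7, -0.2, 9.9]
width: 0.009
t: 14.7
tcp_pos: [492.6, 197.7, 34.0]
tool_rot: [0.644, 0.763, -0.041, 0.04]
wrist_force: [-2.0, 0.6, 14.7]
width: 0.006
in tray: tcp [  5.  -41.5  34. ] grip [  5.1 -40.2  44.9] nose [  5.1 120.7  26.4] toolaxes x [-0.     0.993 -0.114] z [-0.01  -0.114 -0.993] w 0.006 F [-2.   0.6 14.7] t 14.7
```

Contact came at z = 34 mm, exactly 5 + 29, so the handle is on the floor. It was pressed with 6–15 N for about 0.5 s. Now I'll retreat to a spot that leaves both views clear.

```bash

python3 -m inch '[[[0,0,-0.4],0,0],[[-0.1,0,-1],0,0],[[-0.3,0,-3],0,0],[[-0.4,0,-3.5],0,0],[[-0.4,0,-3.5],0,0]]'
python3 -m inch '[[[-4,0,0],0,0],[[-4,0,0.2],0,0],[[-4,0,0.4],0,0],[[-4,0,0.4],0,0],[[-4,0,0.4],0,0]]'
python3 -m inch '[[[-4,0,0.4],0,0],[[-4,0,0.4],0,0],[[-4,0,0.4],0,0],[[-4,0,0.4],0,0],[[-4,0,0.4],0,0]]'
python3 -m inch '[[[-4,0,0.4],0,0],[[-3,0,0.3],0,0],[[0,0,0],0,0],[[0,0,0],0,0]]'
python3 - <<'E'
from h import *
T=R.from_euler("z",TR[2],degrees=True).as_matrix()
out=[]
for n,b in (("top",(185,165,125,85)),("scene",(200,140,130,75))):
    a=cv2.resize(eyes.read_camera(n)[:,:,::-1],None,fx=6,fy=6,interpolation=cv2.INTER_CUBIC)
    for dy,c in ((0,(0,0,255)),(8,(0,255,0))):
      for p in ((3.5,127,19.5),(3.5,-127,19.5),(-24,-86,8),(24,-86,8)):
        cv2.circle(a,tuple(((w2pix(n,T@np.array([p[0],p[1]+dy,p[2]])+[TR[0],TR[1],0])[0]+.5)*6-.5).astype(int)),5,c,1)
    out.append(cv2.resize(a[b[1]*6:(b[1]+b[3])*6,b[0]*6:(b[0]+b[2])*6],(480,int(480*b[3]/b[2])),interpolation=cv2.INTER_AREA))
o=np.vstack(out);print(o.shape);cv2.imwrite("pics/c6.png",o); state()
E
```

```text
t: 15.12
tcp_pos: [491.5, 197.3, 146.7]
tool_rot: [0.645, 0.762, -0.044, 0.039]
wrist_force: [1.2, 0.6, -0.4]
width: 0.008
t: 15.53
tcp_pos: [525.0, -1.4, 155.4]
tool_rot: [0.644, 0.762, -0.043, 0.039]
wrist_force: [0.7, 0.3, -0.3]
width: 0.004
t: 15.95
tcp_pos: [554.4, -179.6, 152.9]
tool_rot: [0.657, 0.749, -0.056, 0.058]
wrist_force: [0.4, 0.7, 0.0]
width: 0.008
t: 16.28
tcp_pos: [559.4, -228.5, 149.1]
tool_rot: [0.666, 0.739, -0.069, 0.075]
wrist_force: [-0.1, 0.2, -0.6]
width: 0.005
(602, 480, 3)
in tray: tcp [ 3.000e-01 -4.717e+02  1.497e+02] grip [ 4.000e-01 -4.695e+02  1.605e+02] nose [  10.5 -311.2  127.7] toolaxes x [ 0.062  0.977 -0.202] z [-0.014 -0.202 -0.979] w 0.004 F [ 0.7 -1.1  0.6] t 16.3833
```

View pics/c6.png

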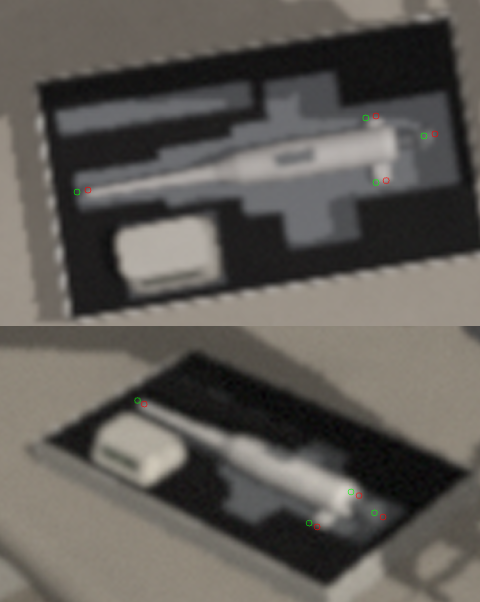

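The pipette lies flat in its cutout. The nose at (82,193) and the hook at x≈378 fall between the 0 and +8 mm markers, and the timer is in its pocket. I'll hand in.

```bash
python3 -c "
from bench import r,get_obs
print(r.job_done()); print(get_obs()['t'])"
```

```text
the job is handed in; nothing more can be done
None
the job is handed in; nothing more can be done
```

I put the micropipette back in its cutout, nose to the nose end, pressed it down, let go, and handed in after about 16.4 s. The hand-in gives no verdict.

- **What I did:** I gripped it by the handle, turned it and lowered it into the tray. I pressed it at up to about 13 N while holding it. Some of that force may have been the fingers on the tray floor, so I let go and pressed again from above with shut fingers, at 6–15 N for about 0.5 s.
- **Last checks:**
  - The fingers met the handle at z = 34 mm, as expected with the handle resting on the cutout floor.
  - In both cameras the pipette lies in its cutout about 3–5 mm towards the nose end, with its nose in the channel, and looks flat.
  - The timer looks unmoved in its pocket, and the gripper was clear of everything.
- **What went wrong:** Joint 6 reached its limit during the turn, which tilted the tool 6.6°, so the pipette went in nose first. I held it with a light grip so it could level itself against the floor.
- **Not fully checked:** I judged flatness only by eye from the images. I viewed 11 pictures, one over the budget.

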